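Hold a cover plate on the marking fixture while it is fastened

TASK

Slide the tall cover plate with the two holes straight up out of its slot in the rack and bring it, upright, to the marking fixture so that both studs go through its holes without carrying it. Then press it squarely back against the two spring buffers with a steady push of about 10 N, never ramming it, so that both buffers go in about half of their 10 mm travel and I can spin the knobs on: be my third hand, and finish while still gripping the plate and pressing it there. Leave the two short blanks in the rack, and do not disturb the two knobs.

Things in the scene. Friction and masses are not known exactly. Their poses are not given: they have to be found in the camera images.
- cover_plate: The work: bare aluminium plate standing on edge in one slot of the rack (which slot varies), about 0.24 kg, 8 mm thick (x), 120 mm wide (y), 96 mm high (z). Origin: middle of its bottom edge; z up, x along its thickness. Two round 16 mm holes, 42 mm above the bottom edge and 47 mm either side of the middle. It is the tallest plate in the rack; its upper 42 mm stand free above the cheeks. It is the same either way round.
- hole_mid (a point): Point of the cover plate midway between its two holes, in mid-thickness, 42 mm above its bottom edge; axes as the plate's.
- rack: Fixed black rack, 99 mm (x) by 140 mm (y), 52 mm high, origin at the centre of its underside. Its 8 mm floor carries the plates; two grooved end cheeks guide their ends in three slots at x = -32, 0 and +32 mm. Each groove is 11 mm wide (in x) and leaves 2 mm beyond each end of a plate (in y). A plate is clear when its bottom edge is above 52 mm from the rack's underside.
- blank_low: Bystander in another slot: plain aluminium blank 8 x 120 x 36 mm, no hole, origin at the middle of its bottom edge.
- blank_mid: Bystander in another slot: aluminium blank 8 x 120 x 44 mm with one hole in the middle, origin at the middle of its bottom edge.
- fixture: Fixed steel angle plate for upright marking. Origin: on the work surface, in the plane of its front face, at mid-width; x points from the front face back into the fixture (the direction of the push; the studs point to -x), z up. Front face 124 mm wide (y): 56 mm high in the middle and 90 mm high in the two arms, which start 34 mm either side of the middle, so that a gripper's finger has a 68 mm wide notch between them; 12 mm thick, its foot reaches 72 mm back.
- stud_mid (a point): Point midway between the two studs where they leave the front face (x = 0, y = 0, z = 58 mm of the fixture), axes as the fixture's. The studs, 7 mm thick, stand 47 mm either side of it (y) and stick out 34 mm towards -x. With the plate in place hole_mid is at y = 0, z = 0 of this frame, and its bottom edge hangs 16 mm above the work surface.
- buffer_l (a joint): How far (m) the spring buffer on the +y side is pressed in: 0 free, 0.010 fully in. The buffers are 12 mm rubber-nosed plungers 20 mm above the studs; their noses stand 14 mm out of the front face when free. Each pushes back with 1 N at first touch plus 0.8 N per mm: 5 N when 5 mm in, 9 N at the end of its travel. Both 5 mm in: hole_mid is at x = -13 mm of stud_mid; first touch at x = -18 mm.
- buffer_r (a joint): The same for the buffer on the -y side.
- buffer_l_nose (a point): Front of the nose of the +y buffer (moves with it).
- buffer_r_nose (a point): Front of the nose of the -y buffer (moves with it).
- knob_a: Bystander: black knurled knob lying on the mat, 23 x 32 x 23 mm, one of the two that will be spun on the studs later.
- knob_b: Bystander: the other knob.
- monitor: Fixed computer screen that stands along the right side of the desk, facing left; it fills the space from about 140 to 520 mm above the surface, from about x = 0.23, y = -0.37 to x = 0.83, y = -0.21 m. Keep the arm clear of it, or pass above it.

How it is judged:
By the outcome, as a careful person would: the job done as asked, in the order asked, and still so for the second after the job is handed in, while the arm keeps its last pose, push and grip.
It also fails if it takes over 54 s, if anything falls off the work surface, if the arm or the gripper's body presses on something with over 40 N, if the wrist force passes 120 N, or if a joint passes its speed limit or range.

ROBOT

A 6-joint arm with a two-finger parallel gripper is mounted at the origin on a cart in front of the work surface, level with it; the furniture and walls round the work are solid. World frame = base frame: x ahead of the robot, y to its left, z up, the work surface at z = 0. Lengths are in m, angles in rad, forces in N, time in s.
With the tool pointing down it reaches from about 0.375 to 0.975 m from the base axis. Payload 3.8 kg.
Tool frame: the origin (TCP) lies where the fingers leave the gripper's body, on its centre line; the fingertips stand 73 mm ahead of it and the grasp point (between the pads) lies 54 mm ahead of it; z points along the fingers, y is the line along which they close (so a half turn about z gives the same grasp; the last joint's range is limited). The gripper opens to 85 mm and grips with 20 to 120 N. Pads are 22 mm wide; open, the fingers measure 114 mm over their backs; the gripper's body (76 mm by 85 mm) begins 54 mm behind the grasp point. The pads swing forward as they close: fully open they stand 13 mm farther back than shut.
Start: joints at [1.238, 0.264, 1.604, -0, 1.274, -0.037], TCP at [0.197, 0.646, 0.304] pointing down, gripper open.
Joint ranges: [-2.63, 2.63], [-0.94, 2.18], [0.31, 2.57], [-1.31, 4.45], [0, 2.66], [-2.55, 2.55]. Speed limits (rad/s): [2.57, 2.57, 3.14, 3.14, 3.14, 3.14].

INTERFACE

Orientations are given as a rotation vector (axis times angle).
In Python, from workcell import read_state, viewer, bot gives the robot as it stands.
- The arm moves only by the tool jog_arm, never from a script. Its argument "increments" is a list that holds one entry, the list of rows, each a list of 7 numbers: the shift along the tool's x, y, z in units of 30 mm (1.0 is 30 mm), then the turn, a rotation vector about the tool's x, y, z in units of 6 degrees (1.0 is 6 degrees), then the opening, from -1 (shut) to 1 (fully open). A call has exactly 5 rows; each row shifts and turns the commanded pose from where the row before left it, along the tool's axes as they then stand; what a row does not reach is not made up. A row lasts 1/12 s, in which the tool goes at most 41.7 mm and 7.16 degrees, less where a joint would pass 70% of its speed; a pose out of reach is approached as far as the arm can. A call is refused whole if a number of a shift passes 1 or a number of a turn 1, either way. A call with a gripper value outside its range is refused whole. The fingers move at their own pace and stop on an object; "force" is the grip in N (left out, the last holds). Time passes only in rows, so rows that do not move let the fingers close, or fill a call up. It gives the time, the measured TCP pose, the force, the opening and the grip force at its end, in the units of the state.
- read_state(): the state, without advancing time (a new reading comes with each control period).
- viewer.read_camera(name): name is "side" or "top" or "wrist"; returns (picture, depth): 400x640x3 uint8, blue, green, red; 400x640 float32, m along the optical axis (not along the pixel's ray), 0 where there is no reading.
- viewer.camera_params(name): a dict with "fx", "fy", "cx", "cy" (pixels), "k1" (the pictures are not rectified: a ray, as slopes to the right and down, at radius r is drawn at 1 + k1 r^2 times it, then the intrinsics apply), "R" (3x3) and "t" (3): a world point X has camera coordinates R X + t; the wrist camera has in their place "hand_eye" (4x4, takes a point from camera to tool coordinates, whose origin is the TCP and whose axes are the flange's). Camera axes: x right, y down, z forward; pixel columns grow to the right and rows downward; lengths in m; the calibration is good to about 2 mm. A picture is of the moment at which its call begins: read the wrist's pose just before it. camera_params takes no time and is no camera call.
- bot.finish_job(): hands the job in; it is judged then, once.
The state is a dict: "time": time; "q": joint angles; "joint_vel": joint speeds; "joint_torque": joint torques, N m; "tool_pos": TCP position; "tcp_rot": TCP orientation; "wrist_force": force on the tool from outside, world axes, zero at the start; "torque": the same for the moment, N m; "width": opening from 0.0 (shut) to 1.0 (fully open); "grip_force": force on a finger pad.
Only numpy, scipy, OpenCV 4.12 (cv2) and the standard library are available. Lean on these libraries where they do the work, as an engineer would, in place of code of your own. Each camera call takes 0.05 s, during which the arm holds its last target. There are 200 camera calls.

## Working session

There is one attempt and no reset: what is moved stays moved. The work goes in short steps, Python scripts to look and compute and a tool call to move; the robot and the scene stay as the last step left them, time stands still between calls to the robot, and variables do not carry over. Pictures are saved under pics/ and viewed, at most 10 in all, crops included, and the job is handed in when it is done.

Besides the shell and the picture viewer there is one more tool, called after "Request:" by a JSON object that holds its "method" and its "body", one argument or row to a line. jog_arm: Moves the arm, as the interface text tells. Its arguments: {"type":"object","properties":{"increments":{"type":"array","items":{"type":"array","items":{"type":"array","items":{"type":"number"}}}},"force":{"type":"number"}},"required":["increments"]}

```bash
mkdir -p pics; cat > h.py <<'E'
import numpy as np, cv2
from scipy.spatial.transform import Rotation as Ro
from workcell import read_state, viewer, bot
def grab(n,f=None):
    s=read_state(); im,d=viewer.read_camera(n)
    if f: cv2.imwrite('pics/'+f,im)
    return s,im,d
def cam(n,s=None):
    p=viewer.camera_params(n)
    if 'R' in p: R=np.array(p['R']); t=np.array(p['t']); Rc=R.T; c=-R.T@t
    else:
        H=np.array(p['hand_eye']); Rt=Ro.from_rotvec(s['tcp_rot']).as_matrix()
        Rc=Rt@H[:3,:3]; c=Rt@H[:3,3]+np.array(s['tool_pos'])
    return p,Rc,c
def rays(n,uv,s=None):
    p,Rc,c=cam(n,s); uv=np.atleast_2d(np.array(uv,float))
    K=np.array([[p['fx'],0,p['cx']],[0,p['fy'],p['cy']],[0,0,1]])
    q=cv2.undistortPoints(uv[:,None],K,np.array([p['k1'],0,0,0.]))[:,0]
    return c,np.c_[q,np.ones(len(q))]@Rc.T
def onz(n,uv,z,s=None):
    c,d=rays(n,uv,s); return c+d*((z-c[2])/d[:,2])[:,None]
def withd(n,uv,D,s=None):
    c,d=rays(n,uv,s); u=np.atleast_2d(np.array(uv)).astype(int); return c+d*D[u[:,1],u[:,0]][:,None]
def cloud(n,D,s=None):
    v,u=np.nonzero(D>0); uv=np.c_[u,v]
    return uv,withd(n,uv,D,s)
E
python3 - <<'E'
from h import *
s,a,d=grab('top','top0.png'); np.save('top.npy',d)
s2,b,e=grab('side','side0.png'); np.save('side.npy',e)
print(s)
for n in('top','side'):
    p,Rc,c=cam(n); print(n,c,Rc[:,2],p['fx'])
E
```

```text
{'time': 0.0, 'q': array([ 1.23808799e+00,  2.64763264e-01,  1.60541562e+00,  1.28063871e-05,
        1.27369594e+00, -3.68778422e-02]), 'joint_vel': array([-0.00167073,  0.00065123, -0.00046929,  0.0006362 ,  0.00056785,
        0.0006518 ]), 'joint_torque': array([-8.79706495e-04, -5.15124321e+01, -3.67314112e+01, -9.59098929e-05,
        1.30051357e-02, -1.81182514e-05]), 'tool_pos': array([0.19657858, 0.64512929, 0.30253256]), 'tcp_rot': array([-0.4629388 , -3.10685846,  0.00351978]), 'wrist_force': array([0.52795946, 0.89016079, 0.66614116]), 'torque': array([-0.05289425, -0.0436728 ,  0.0362486 ]), 'grip_force': 0.0, 'width': 1.0064884078779224}
top [ 0.38885775 -0.09579027  1.1438308 ] [ 0.12511099 -0.01477468 -0.99203274] 487.72281483185577
side [0.22813049 0.57581753 0.72527169] [ 0.28512183 -0.68239424 -0.67308517] 434.8413254001458
```

View pics/top0.png

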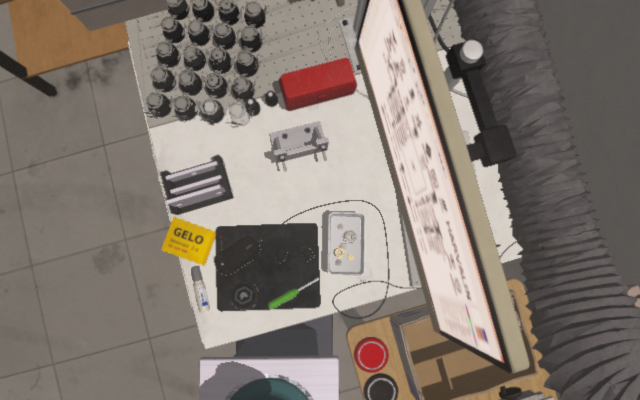

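View pics/side0.png

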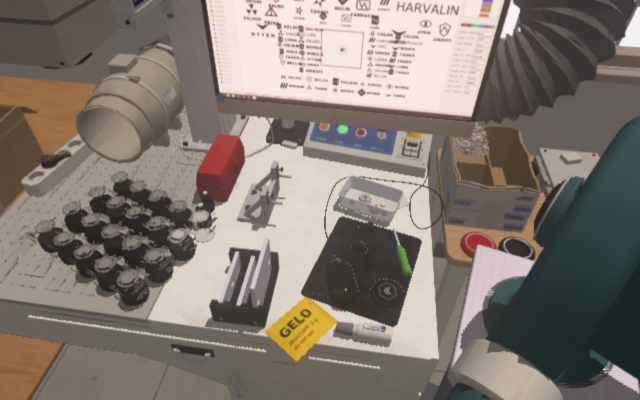

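The top view shows the rack at about (197,186) with three plates, and the fixture at (298,145) with its studs pointing down the image, towards the robot. In the side view the rack is at (245,285) with the tallest plate on its right at (260,270), and the fixture is at (262,195).

```bash
python3 - <<'E'
from h import *
for n in('top','side'):
    D=np.load(n+'.npy'); uv,P=cloud(n,D)
    if n=='top':
        print(onz(n,[[197,186],[298,145],[243,295],[348,238]],0.05).round(3))
        C=onz(n,[[197,186]],0.05)[0]; F=onz(n,[[298,145]],0.07)[0]
    for nm,c in(('rack',C),('fix',F)):
        m=(np.hypot(*(P[:,:2]-c[:2]).T)<0.11)&(P[:,2]>0.03)&(P[:,2]<0.13)
        Q=P[m]; print(n,nm,m.sum(),np.histogram(Q[:,2],np.arange(0.03,0.131,0.01)))
        for lo,hi in((0.03,.047),(.047,.06),(.06,.085),(.085,.13)):
            q=Q[(Q[:,2]>lo)&(Q[:,2]<hi)]
            if len(q)>5:
                r=cv2.minAreaRect((q[:,:2]*1000).astype(np.float32)); print(lo,len(q),np.round(r[0],1),np.round(r[1],1),round(r[2],1))
im=cv2.imread('pics/top0.png')[115:225,150:345]
im2=cv2.imread('pics/side0.png')[150:330,195:330]
im=cv2.resize(im,None,fx=2.4,fy=2.4,interpolation=cv2.INTER_CUBIC);im2=cv2.resize(im2,None,fx=2.4,fy=2.4,interpolation=cv2.INTER_CUBIC)
o=np.zeros((440,800,3),np.uint8);o[:im.shape[0],:468]=im;o[:432,470:470+im2.shape[1]]=im2;cv2.imwrite('pics/crop.png',o)
E
```

```text
[[ 0.543  0.154  0.05 ]
 [ 0.635 -0.076  0.05 ]
 [ 0.298  0.049  0.05 ]
 [ 0.421 -0.186  0.05 ]]
top rack 1678 (array([173, 444, 651,  41,  44,  42,  52, 230,   1,   0]), array([0.03, 0.04, 0.05, 0.06, 0.07, 0.08, 0.09, 0.1 , 0.11, 0.12, 0.13]))
0.03 454 [548.3 157.8] [ 98.7 136.6] 16.1
0.047 814 [548.3 159.5] [ 99.7 140.3] 16.1
0.06 107 [514.  148.9] [  7.8 118.8] 19.8
0.085 303 [517.5 150.7] [  9.5 119.5] 16.2
top fix 807 (array([ 86,  72, 238, 132,  46, 116, 117,   0,   0,   0]), array([0.03, 0.04, 0.05, 0.06, 0.07, 0.08, 0.09, 0.1 , 0.11, 0.12, 0.13]))
0.03 138 [676.1 -70.4] [121.8 122.3] 12.7
0.047 258 [661.6 -71.2] [155.1 117.5] 14.6
0.06 227 [662.1 -73.6] [156.7 122.8] 13.1
0.085 184 [655.  -91.5] [110.1 147.8] 73.0
side rack 2601 (array([406, 688, 896,  78,  89,  79,  86, 279,   0,   0]), array([0.03, 0.04, 0.05, 0.06, 0.07, 0.08, 0.09, 0.1 , 0.11, 0.12, 0.13]))
0.03 914 [546.9 162.1] [ 98.4 140. ] 15.9
0.047 1076 [547.3 161.1] [ 98.5 141.6] 16.0
0.06 206 [516.2 153.4] [  8.6 120.1] 15.9
0.085 405 [516.8 152. ] [  9.  122.9] 16.4
side fix 955 (array([126, 144, 210, 184,  84, 122,  85,   0,   0,   0]), array([0.03, 0.04, 0.05, 0.06, 0.07, 0.08, 0.09, 0.1 , 0.11, 0.12, 0.13]))
0.03 229 [675.9 -63.3] [124.8 119.1] 13.8
0.047 251 [659.9 -65.8] [156.9 114.6] 13.0
0.06 341 [660.1 -67.6] [157.7 121.1] 14.9
0.085 134 [616.1 -82. ] [ 25.8 127. ] 13.4
```

View pics/crop.png

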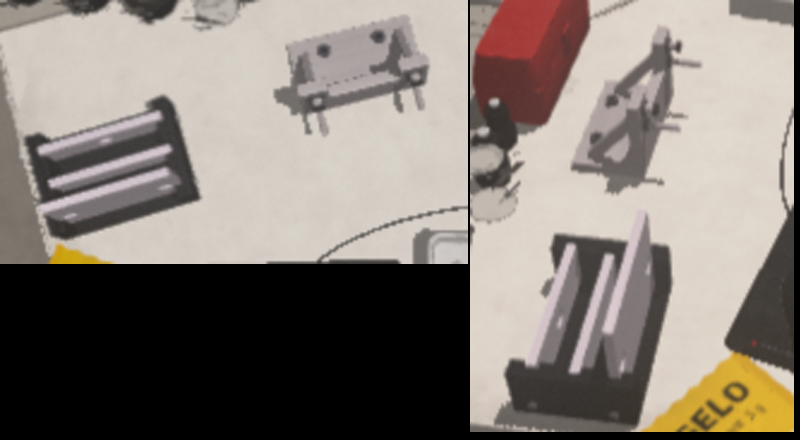

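Tall plate: slot x=-32, centre about (0.517,0.151), yaw about 16.1°, top at z≈0.104. Next, a closer fit of the fixture from the saved data.

```bash
cat >> h.py <<'E'
def go(pos,yaw,cmd=None):
    """tool-axis shift (units) and z turn (units) to TCP pos, vertical, tool y along yaw(deg)"""
    s=read_state(); R=Ro.from_rotvec(s['tcp_rot']).as_matrix()
    y=np.array([np.cos(np.radians(yaw)),np.sin(np.radians(yaw)),0]); z=np.array([0,0,-1.]); T=np.c_[np.cross(y,z),y,z]
    print('t',round(s['time'],2),'tcp',np.round(s['tool_pos'],4),'units shift',(R.T@(np.array(pos)-s['tool_pos'])/.03).round(3),'turn',(Ro.from_matrix(R.T@T).as_rotvec(degrees=True)/6).round(3),'F',np.round(s['wrist_force'],2),'w',round(s['width'],3),'g',s['grip_force'])
E
python3 - <<'E'
from h import *
def R2(a): a=np.radians(a); return np.array([[np.cos(a),-np.sin(a)],[np.sin(a),np.cos(a)]])
for n in('top','side'):
    D=np.load(n+'.npy'); uv,P=cloud(n,D)
    for nm,c in (('fix',(.645,-.07)),('rack',(.517,.151))):
        m=np.hypot(*(P[:,:2]-c).T)<0.10
        Q=P[m]
        # long edge yaw by PCA of top edge
        if nm=='rack':
            q=Q[Q[:,2]>.099]
            mu=q.mean(0);u=np.linalg.svd(q[:,:2]-mu[:2],full_matrices=False)[2][0]
            print(n,'plate top',mu.round(4),np.degrees(np.arctan2(-u[0],u[1])).round(2)%180, (((q[:,:2]-mu[:2])@u)).min().round(4),(((q[:,:2]-mu[:2])@u)).max().round(4),np.percentile(q[:,2],[5,50,95]).round(4)); continue
        q=Q[(Q[:,2]>.0865)&(Q[:,2]<.094)]
        for yaw in (13,14,15,16):
            l=q[:,:2]@R2(yaw); 
            md=np.median(l[:,0]); k=abs(l[:,0]-md)<.012; l=l[k]
            A=l[l[:,1]>np.median(l[:,1])];
            print(n,yaw,k.sum(),'x',np.percentile(l[:,0],[1,5,50,95,99]).round(4),'y',np.sort(l[:,1])[[0,2,-3,-1]].round(4), 'slope',np.polyfit(l[:,1],l[:,0],1)[0].round(4))
        # foot rectangle edges
        q=Q[(Q[:,2]>.004)&(Q[:,2]<.03)]; print('foot',len(q),np.percentile(q[:,2],[10,50,90]).round(4))
        # studs/buffers in fixture frame
        l=Q.copy(); l[:,:2]=Q[:,:2]@R2(14.5)
        for lo,hi in((.052,.066),(.07,.087)):
            k=(l[:,2]>lo)&(l[:,2]<hi); print(n,lo,'xmin',np.sort(l[k,0])[:12].round(4))
E
```

```text
top 13 134 x [0.5799 0.5816 0.5881 0.5944 0.5957] y [-0.2819 -0.2808 -0.1596 -0.1585] slope -0.0074
top 14 134 x [0.5755 0.5776 0.5841 0.5905 0.5915] y [-0.2921 -0.2911 -0.1698 -0.1688] slope 0.0099
top 15 134 x [0.5712 0.5732 0.5803 0.5867 0.5878] y [-0.3022 -0.3013 -0.18   -0.179 ] slope 0.0273
top 16 134 x [0.5663 0.5682 0.5759 0.5834 0.5843] y [-0.3122 -0.3114 -0.1901 -0.1892] slope 0.0446
foot 1623 [0.0045 0.0108 0.0162]
top 0.052 xmin [0.543  0.5432 0.5451 0.5452 0.5453 0.5454 0.5457 0.5457 0.5463 0.547
 0.5473 0.5476]
top 0.07 xmin [0.5622 0.5633 0.5633 0.5635 0.5636 0.5638 0.5639 0.564  0.5642 0.5642
 0.5644 0.5646]
top plate top [0.5174 0.15   0.1052] 16.22 -0.0591 0.0604 [0.1011 0.1053 0.1085]
side 13 110 x [0.5787 0.5813 0.5871 0.5935 0.5946] y [-0.282  -0.2779 -0.1564 -0.1549] slope -0.0152
side 14 110 x [0.5755 0.5775 0.5834 0.5896 0.5905] y [-0.2922 -0.2881 -0.1666 -0.1652] slope 0.0021
side 15 110 x [0.5716 0.5733 0.5794 0.5863 0.5871] y [-0.3023 -0.2983 -0.1769 -0.1754] slope 0.0195
side 16 110 x [0.5672 0.5687 0.5753 0.583  0.5835] y [-0.3123 -0.3083 -0.1871 -0.1855] slope 0.0368
foot 942 [0.0053 0.0122 0.0239]
side 0.052 xmin [0.5425 0.543  0.5433 0.5436 0.5436 0.544  0.5451 0.5451 0.5456 0.546
 0.5464 0.5473]
side 0.07 xmin [0.5621 0.5621 0.5629 0.5629 0.5634 0.5635 0.5636 0.5639 0.5639 0.564
 0.564  0.5641]
side plate top [0.5151 0.1567 0.1052] 16.08 -0.0641 0.0563 [0.1008 0.1056 0.1074]
```

```bash
python3 - <<'E'
from h import *
go([.517,.151,.24],16.1)
E
```

```text
t 0.1 tcp [0.1966 0.6452 0.3027] units shift [-15.017 -12.64    2.115] turn [-0.018  0.01   9.492] F [ 0.44  0.02 -1.06] w 0.998 g 0.0
```

Request:
{"method": "jog_arm", "body": {
  "increments": [
    [[-0.96,-0.72,0,0,0,0.95,1],[-1,-0.6,0,0,0,0.95,1],[-1,-0.5,0,0,0,0.95,1],[-1,-0.36,0,0,0,0.95,1],[-1,-0.25,0,0,0,0.95,1]]
  ]
}}

```text
time: 0.52
tool_pos: [0.2956, 0.5087, 0.3032]
tcp_rot: [-1.22, -2.895, 0.002]
wrist_force: [0.8, -0.3, 1.0]
width: 1.0
grip_force: 0.0
```

Request:
{"method": "jog_arm", "body": {
  "increments": [
    [[-1,-0.14,0.2,0,0,0.95,1],[-1,-0.05,0.2,0,0,0.95,1],[-1,0.05,0.2,0,0,0.95,1],[-1,0.14,0.2,0,0,0.95,1],[-1,0.25,0.2,0,0,0.95,1]]
  ]
}}

```text
time: 0.93
tool_pos: [0.3845, 0.3862, 0.2732]
tcp_rot: [-1.895, -2.505, 0.001]
wrist_force: [0.5, 0.0, -0.0]
width: 0.997
grip_force: 0.0
```

```bash
python3 - <<'E'
from h import *
go([.5167,.152,.24],16.15)
E
```

```text
t 0.93 tcp [0.3845 0.3862 0.2732] units shift [-8.709  2.119  1.107] turn [-0.006  0.003 -0.061] F [ 0.47  0.04 -0.04] w 0.997 g 0.0
```

Request:
{"method": "jog_arm", "body": {
  "increments": [
    [[-1,0.25,0.1,0,0,0,1],[-1,0.25,0.1,0,0,0,1],[-1,0.25,0.1,0,0,0,1],[-1,0.25,0.1,0,0,0,1],[-1,0.25,0.1,0,0,0,1]]
  ]
}}

```text
time: 1.35
tool_pos: [0.4619, 0.2523, 0.2583]
tcp_rot: [-1.889, -2.51, 0.001]
wrist_force: [-0.2, 0.4, -0.3]
width: 1.001
grip_force: 0.0
```

Request:
{"method": "jog_arm", "body": {
  "increments": [
    [[-1,0.25,0.1,0,0,0,1],[-1,0.25,0.1,0,0,0,1],[-1,0.25,0.1,0,0,0,1],[-0.7,0.12,0.1,0,0,-0.06,1],[0,0,0,0,0,0,1]]
  ]
}}

```text
time: 1.77
tool_pos: [0.5184, 0.151, 0.2458]
tcp_rot: [1.886, 2.512, -0.003]
wrist_force: [-0.0, 1.2, -1.0]
width: 1.001
grip_force: 0.0
```

```bash
python3 - <<'E'
from h import *
go([.5167,.152,.133],16.15)
s,im,d=grab('wrist','w1.png'); np.save('w1.npy',d)
uv,P=cloud('wrist',d,s)
m=(P[:,2]>.095)&(P[:,2]<.115)&(np.hypot(P[:,0]-.517,P[:,1]-.152)<.08); q=P[m]
r=cv2.minAreaRect((q[:,:2]*1000).astype(np.float32)); print(m.sum(),r,q[:,2].mean())
E
```

```text
t 1.77 tcp [0.5184 0.151  0.2458] units shift [ 0.054 -0.038  3.759] turn [-0.015  0.015  0.013] F [-0.03  1.18 -0.95] w 1.001 g 0.0
1968 ((518.6373901367188, 152.24307250976562), (8.002318382263184, 120.37995147705078), 16.097307205200195) 0.10473731738972777
```

View pics/w1.png

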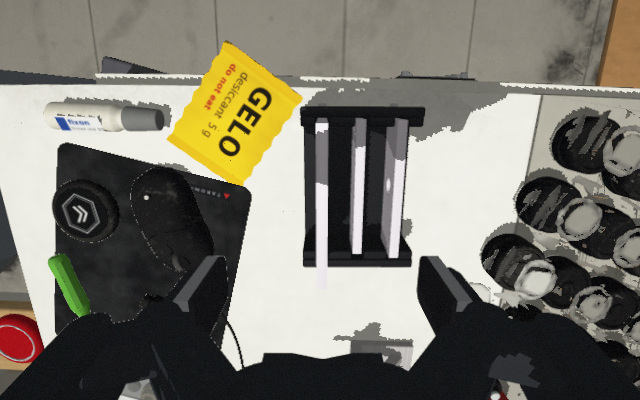

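The wrist view shows the rack at (355,185) with the tall plate on the left at column 320, centred between the open fingers. It measures 8.0 x 120.4 mm, centre (0.5186,0.1522), yaw 16.1°, top z 0.105, all matching the given sizes.

Request:
{"method": "jog_arm", "body": {
  "increments": [
    [[0.04,0.02,0.8,0,0,0.01,1],[0,0,1,0,0,0,1],[0,0,1,0,0,0,1],[0,0,0.7,0,0,0,1],[0,0,0.26,0,0,0,1]]
  ]
}}

```text
time: 2.23
tool_pos: [0.5144, 0.156, 0.1302]
tcp_rot: [-1.879, -2.512, 0.008]
wrist_force: [-0.6, -0.6, 0.0]
width: 1.0
grip_force: 0.0
```

Request:
{"method": "jog_arm", "body": {
  "increments": [
    [[0,0,0,0,0,0,-1],[0,0,0,0,0,0,-1],[0,0,0,0,0,0,-1],[0,0,0,0,0,0,-1],[0,0,0,0,0,0,-1]]
  ],
  "force": 60
}}

```text
time: 2.65
tool_pos: [0.5188, 0.1561, 0.1359]
tcp_rot: [1.882, 2.513, 0.004]
wrist_force: [-0.1, 0.1, -0.6]
width: 0.301
grip_force: 0.0
```

Request:
{"method": "jog_arm", "body": {
  "increments": [
    [[0,0,0,0,0,0,-1],[0,0,0,0,0,0,-1],[0,0,0,0,0,0,-1],[0,0,0,0,0,0,-1],[0,0,0,0,0,0,-1]]
  ]
}}

```text
time: 3.07
tool_pos: [0.518, 0.1558, 0.1353]
tcp_rot: [1.883, 2.514, 0.001]
wrist_force: [-2.5, -0.8, 6.4]
width: 0.085
grip_force: 59.0
```

Request:
{"method": "jog_arm", "body": {
  "increments": [
    [[0,0,-0.15,0,0,0,-1],[0,0,-0.3,0,0,0,-1],[0,0,-0.3,0,0,0,-1],[0,0,-0.3,0,0,0,-1],[0,0,-0.3,0,0,0,-1]]
  ]
}}

```text
time: 3.48
tool_pos: [0.5178, 0.1557, 0.1757]
tcp_rot: [1.883, 2.515, 0.001]
wrist_force: [0.6, -0.3, -3.1]
width: 0.086
grip_force: 58.3
```

Request:
{"method": "jog_arm", "body": {
  "increments": [
    [[0,0,-0.4,0,0,0,-1],[0,0,-0.4,0,0,0,-1],[0,0,-0.4,0,0,0,-1],[0,0,-0.4,0,0,0,-1],[0,0,0,0,0,0,-1]]
  ]
}}

```text
time: 3.9
tool_pos: [0.5195, 0.1562, 0.2264]
tcp_rot: [1.881, 2.512, 0.007]
wrist_force: [0.2, 1.0, -2.6]
width: 0.083
grip_force: 58.6
```

```bash
python3 - <<'E'
from h import *
s,im,d=grab('wrist','w2.png'); np.save('w2.npy',d)
go([.5186,.1522,.22],16.1)
uv,P=cloud('wrist',d,s)
m=(P[:,2]>.085)&(abs(P[:,2]-P[:,2])<1)&(np.hypot(P[:,0]-.517,P[:,1]-.152)<.1)&(d[uv[:,1],uv[:,0]]<.4)&(uv[:,1]<300); q=P[m]
print(m.sum()); 
t=read_state()['tool_pos']; R=Ro.from_rotvec(read_state()['tcp_rot']).as_matrix()
L=(P-t)@R
k=(abs(L[:,1])<.012)&(L[:,2]>.0)&(L[:,2]<.15)&(abs(L[:,0])<.09)
print(k.sum(),np.percentile(L[k],[0,1,50,99,100],axis=0).round(4))
s,im,d=grab('side','s2.png')
E
```

```text
t 3.95 tcp [0.519  0.1561 0.225 ] units shift [-0.12  -0.049  0.166] turn [0.042 0.002 0.042] F [ 0.45 -0.   -3.01] w 0.084 g 58.55779767036438
8010
9322 [[-0.0215 -0.012   0.    ]
 [-0.0184 -0.0115  0.0006]
 [ 0.0119  0.0014  0.029 ]
 [ 0.0566  0.0116  0.0857]
 [ 0.0568  0.012   0.1216]]
```

View pics/w2.png

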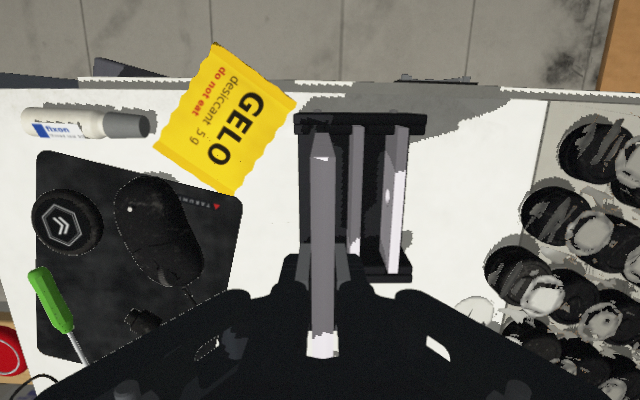

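View pics/s2.png

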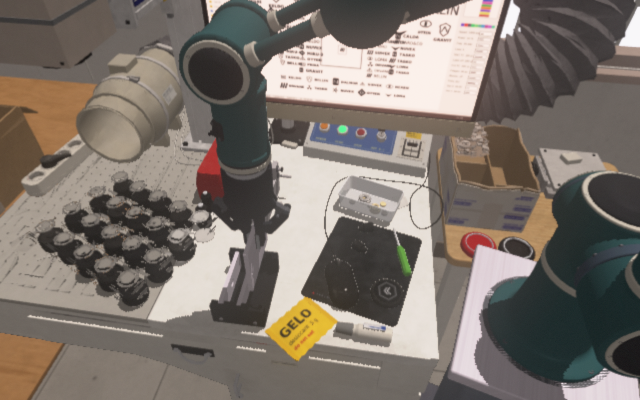

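The plate hangs upright between the fingers, with its far end at (322,135) in the wrist view. It is clear of the rack, and both blanks are still in their slots. I move to the staging point in front of the fixture.

Request:
{"method": "jog_arm", "body": {
  "increments": [
    [[-0.5,-0.08,0,0,0,0.2,-1],[-0.9,-0.08,0,0,0,0.2,-1],[-1,-0.08,0,0,0,0,-1],[-1,-0.08,0,0,0,0,-1],[-1,-0.08,0,0,0,0,-1]]
  ]
}}

```text
time: 4.42
tool_pos: [0.5383, 0.0238, 0.2214]
tcp_rot: [-1.933, -2.474, 0.002]
wrist_force: [0.1, -0.1, -2.8]
width: 0.084
grip_force: 58.4
```

Request:
{"method": "jog_arm", "body": {
  "increments": [
    [[-1,-0.08,0,0,0,0,-1],[-1,-0.08,0,0,0,0,-1],[-1,-0.08,0,0,0,0,-1],[-0.7,-0.08,0,0,0,0,-1],[-0.3,-0.03,0,0,0,0,-1]]
  ]
}}

```text
time: 4.83
tool_pos: [0.5574, -0.0969, 0.2214]
tcp_rot: [-1.938, -2.472, 0.003]
wrist_force: [-0.2, 0.3, -2.7]
width: 0.091
grip_force: 58.4
```

Request:
{"method": "jog_arm", "body": {
  "increments": [
    [[0,0,0.7,0,0,0,-1],[0,0,0.9,0,0,0,-1],[0,0,0.7,0,0,0,-1],[0,0,0.37,0,0,0,-1],[0,0,0,0,0,0,-1]]
  ]
}}

```text
time: 5.25
tool_pos: [0.5548, -0.0931, 0.1384]
tcp_rot: [-1.93, -2.469, 0.005]
wrist_force: [-0.6, 0.0, -2.7]
width: 0.092
grip_force: 58.4
```

```bash
python3 - <<'E'
from h import *
go([.5572,-.0939,.143],13.7)
for n in('wrist','top','side'):
    s,im,d=grab(n,n+'3.png'); np.save(n+'3.npy',d); print(n,s['tool_pos'].round(4),s['tcp_rot'].round(4),s['wrist_force'].round(2))
    uv,P=cloud(n,d,s)
    R=Ro.from_rotvec(s['tcp_rot']).as_matrix(); L=(P-s['tool_pos'])@R
    k=(abs(L[:,1])<.010)&(L[:,2]>.02)&(L[:,2]<.13)&(abs(L[:,0])<.09)&((abs(L[:,0])>.025)|(L[:,2]>.09))
    print(k.sum(),np.percentile(L[k],[0,.5,5,50,95,99.5,100],axis=0).round(4).tolist())
ims=[cv2.imread('pics/side3.png')[140:260,180:340],cv2.imread('pics/top3.png')[100:220,220:380]]
cv2.imwrite('pics/c3.png',np.hstack([cv2.resize(i,(400,300),interpolation=cv2.INTER_CUBIC) for i in ims]))
E
```

```text
t 5.25 tcp [ 0.5548 -0.0931  0.1384] units shift [-0.045  0.069 -0.153] turn [-0.069 -0.036  0.044] F [-0.57  0.03 -2.69] w 0.092 g 58.39905381202698
wrist [ 0.5548 -0.0931  0.1384] [-1.9303 -2.4692  0.0052] [-0.57  0.03 -2.69]
2742 [[0.025, -0.003, 0.0287], [0.0253, -0.0027, 0.0292], [0.0272, -0.0024, 0.0296], [0.0452, 0.0011, 0.0307], [0.0567, 0.0049, 0.0769], [0.0568, 0.0052, 0.1171], [0.057, 0.0053, 0.1228]]
top [ 0.5562 -0.0934  0.1405] [-1.932  -2.4716  0.0031] [-0.05 -0.05 -3.18]
149 [[-0.0457, -0.0048, 0.0258], [-0.045, -0.0044, 0.026], [-0.0426, -0.0041, 0.0277], [0.0392, -0.0035, 0.0652], [0.0536, 0.0027, 0.1201], [0.0548, 0.0043, 0.125], [0.0551, 0.0047, 0.1277]]
side [ 0.5576 -0.0937  0.1422] [-1.9339e+00 -2.4743e+00  7.0000e-04] [ 0.1   0.22 -2.15]
314 [[-0.0547, -0.0052, 0.027], [-0.0529, -0.005, 0.0277], [-0.028, -0.0048, 0.0291], [0.0462, -0.004, 0.0823], [0.0575, 0.0026, 0.1209], [0.0587, 0.0035, 0.1252], [0.0592, 0.0038, 0.1275]]
```

View pics/c3.png

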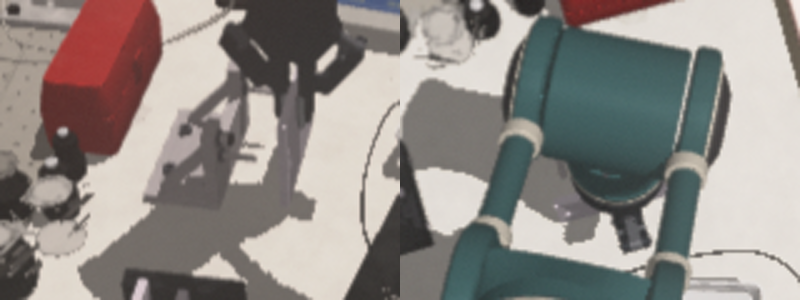

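View pics/wrist3.png

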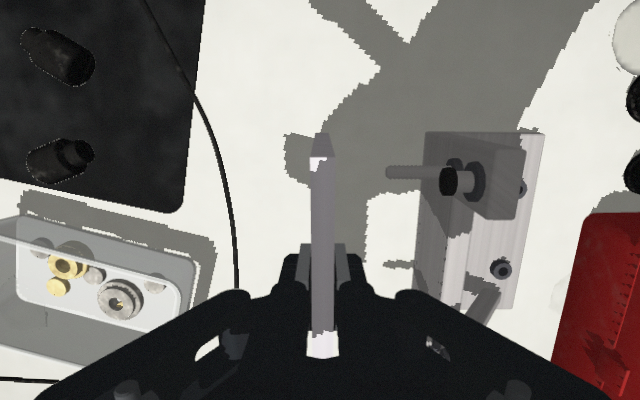

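The crop and the wrist view show the plate upright at columns 310–335, ahead of the fixture and clear of the studs. The +y stud is at (385–440,172), its buffer at (450,180), and both knobs lie on the mat at (57,55) and (60,160). Next I measure stud against plate in the tool frame.

```bash
cat > m.py <<'E'
from h import *
s,im,d=grab('wrist'); uv,P=cloud('wrist',d,s)
R=Ro.from_rotvec(s['tcp_rot']).as_matrix(); L=(P-s['tool_pos'])@R
go(s['tool_pos'],13.7)
def st(nm,k): print(nm,k.sum(),np.percentile(L[k],[0,2,50,98,100],axis=0).round(4).tolist())
pl=(abs(L[:,1])<.012)&(L[:,2]>.026)&(L[:,2]<.034)&(L[:,0]>.03)&(L[:,0]<.07); st('plate top',pl)
print('plate yaw vs tool',np.degrees(np.polyfit(L[pl,0],L[pl,1],1)[0]))
pe=(abs(L[:,1])<.012)&(L[:,2]>.035)&(L[:,2]<.115)&(L[:,0]>.05)&(L[:,0]<.062); st('plate end',pe)
if pe.sum(): print('end lean mm/m y',np.polyfit(L[pe,2],L[pe,1],1)[0]*1000,'x',np.polyfit(L[pe,2],L[pe,0],1)[0]*1000)
u,v=uv.T
sk=(L[:,2]>.073)&(L[:,2]<.093)&(L[:,0]>.02)&(L[:,0]<.065)&(L[:,1]>.012)
y0=L[sk,1].min(); sk&=(L[:,1]<y0+.018); st('stud',sk)
print('stud slope',np.degrees(np.polyfit(L[sk,1],L[sk,0],1)[0]))
at=(L[:,1]>.02)&(L[:,1]<.11)&(abs(s['tool_pos'][2]-L[:,2]-.09)<.004)&(L[:,0]>.0)&(L[:,0]<.08); st('arm top',at)
c,(w,h),a=cv2.minAreaRect((L[at,:2]*1000).astype(np.float32)); print(np.round(c,1),w,h,a)
E
python3 m.py
```

```text
t 5.45 tcp [ 0.559  -0.0941  0.144 ] units shift [ 0.008 -0.015  0.022] turn [0.023 0.011 0.046] F [ 0.04 -0.03 -3.24] w 0.085 g 58.394365310668945
plate top 1982 [[0.03, -0.0028, 0.0282], [0.0306, -0.0025, 0.0293], [0.0444, 0.0014, 0.0306], [0.0566, 0.0051, 0.0319], [0.0569, 0.0053, 0.0338]]
plate yaw vs tool 0.049060288779220855
plate end 402 [[0.0564, -0.0029, 0.035], [0.0565, -0.0027, 0.0358], [0.0566, 0.0011, 0.0592], [0.0568, 0.005, 0.11], [0.0569, 0.0052, 0.1149]]
end lean mm/m y -5.956862938974635 x -0.9694336608034655
stud 501 [[0.041, 0.0269, 0.0796], [0.0412, 0.0273, 0.0803], [0.0446, 0.0361, 0.0821], [0.0473, 0.0446, 0.0849], [0.0476, 0.0449, 0.0857]]
stud slope 0.2930056256227398
arm top 2471 [[0.0313, 0.0479, 0.0506], [0.0323, 0.0589, 0.0515], [0.0459, 0.0653, 0.0529], [0.0589, 0.0723, 0.057], [0.0594, 0.0732, 0.0573]]
[45.3 60.5] 28.161365509033203 25.30968475341797 0.26048338413238525
```

Relative to the stud, the plate needs +0.6 mm in tool x, about -0.9 mm in tool z (up) and a -0.25° turn. First touch is about 41.6 mm ahead. I correct these and close part of the gap.

Request:
{"method": "jog_arm", "body": {
  "increments": [
    [[0.02,0,-0.03,0,0,-0.04,-1],[0,0.2,0,0,0,0,-1],[0,0.2,0,0,0,0,-1],[0,0.1,0,0,0,0,-1],[0,0,0,0,0,0,-1]]
  ]
}}

```text
time: 5.87
tool_pos: [0.5736, -0.0897, 0.1441]
tcp_rot: [1.928, 2.478, 0.002]
wrist_force: [-0.1, 0.7, -3.5]
width: 0.086
grip_force: 58.7
```

Request:
{"method": "jog_arm", "body": {
  "increments": [
    [[0,0,0,0,0,0,-1],[0,0,0,0,0,0,-1],[0,0,0,0,0,0,-1],[0,0,0,0,0,0,-1],[0,0,0,0,0,0,-1]]
  ]
}}

```text
time: 6.28
tool_pos: [0.572, -0.0899, 0.1433]
tcp_rot: [-1.93, -2.479, 0.0]
wrist_force: [0.6, -0.2, -3.4]
width: 0.086
grip_force: 58.7
```

```bash
python3 m.py
```

```text
t 6.33 tcp [ 0.572  -0.0899  0.1433] units shift [ 0.001 -0.001  0.   ] turn [-0.002 -0.001  0.081] F [-0.13  0.06 -3.46] w 0.085 g 58.653618693351746
plate top 1980 [[0.03, -0.0027, 0.0286], [0.0305, -0.0025, 0.0294], [0.0444, 0.0014, 0.0305], [0.0566, 0.0051, 0.0319], [0.0569, 0.0053, 0.034]]
plate yaw vs tool 0.13520325079209242
plate end 397 [[0.0564, -0.0029, 0.035], [0.0565, -0.0027, 0.0362], [0.0566, 0.0011, 0.0593], [0.0568, 0.005, 0.109], [0.0569, 0.0052, 0.1149]]
end lean mm/m y -4.130340953119131 x -0.8125496413975677
stud 491 [[0.04, 0.0135, 0.0799], [0.0406, 0.0138, 0.0806], [0.0439, 0.0226, 0.0819], [0.0465, 0.0311, 0.0843], [0.0466, 0.0314, 0.0853]]
stud slope -0.2553098459541984
arm top 2476 [[0.0301, 0.0437, 0.0505], [0.0312, 0.0451, 0.0514], [0.0449, 0.0518, 0.0527], [0.0581, 0.0587, 0.0569], [0.0584, 0.0597, 0.0572]]
[44.3 51.7] 15.988887786865234 28.320331573486328 88.70025634765625
```

Request:
{"method": "jog_arm", "body": {
  "increments": [
    [[0,0.1,-0.03,0,0,0.02,-1],[0,0.2,0,0,0,0,-1],[0,0.2,0,0,0,0,-1],[0,0.15,0,0,0,0,-1],[0,0.1,0,0,0,0,-1]]
  ]
}}

```text
time: 6.75
tool_pos: [0.5951, -0.0842, 0.1445]
tcp_rot: [1.932, 2.477, 0.001]
wrist_force: [0.8, -0.3, -3.7]
width: 0.09
grip_force: 58.6
```

Request:
{"method": "jog_arm", "body": {
  "increments": [
    [[0,0,0,0,0,0,-1],[0,0,0,0,0,0,-1],[0,0,0,0,0,0,-1],[0,0,0,0,0,0,-1],[0,0,0,0,0,0,-1]]
  ]
}}

```text
time: 7.17
tool_pos: [0.5937, -0.0844, 0.1442]
tcp_rot: [-1.933, -2.477, 0.0]
wrist_force: [-0.1, -0.9, -3.4]
width: 0.085
grip_force: 58.7
```

```bash
cat > f.py <<'E'
from h import *
import time
F=[];T=[]
for i in range(6):
    s=read_state(); F.append(s['wrist_force']);T.append(s['torque']);viewer.read_camera('wrist')
y=Ro.from_rotvec(s['tcp_rot']).as_matrix()
print('F tool',(np.mean(F,0)@y).round(2),'std',np.std(F,0).round(2),'T tool',(np.mean(T,0)@y).round(3)); go(s['tool_pos'],14)
E
python3 f.py; python3 m.py | grep -v end; python3 -c "
from h import *
s,im,d=grab('wrist','w4.png')"
```

```text
F tool [-0.23 -0.31  2.86] std [0.32 0.31 0.49] T tool [ 0.006  0.011 -0.001]
t 7.47 tcp [ 0.594  -0.0845  0.1443] units shift [ 0.002 -0.001  0.001] turn [0.001 0.    0.011] F [-0.72 -1.32 -2.66] w 0.086 g 58.65454316139221
t 7.52 tcp [ 0.5939 -0.0844  0.1443] units shift [-0.002 -0.    -0.001] turn [-0.     0.     0.062] F [ 0.08  0.29 -3.1 ] w 0.086 g 58.65382969379425
plate top 1981 [[0.03, -0.0028, 0.0285], [0.0305, -0.0026, 0.0294], [0.0444, 0.0014, 0.0305], [0.0566, 0.0051, 0.032], [0.0569, 0.0053, 0.0336]]
plate yaw vs tool 0.17932973381114475
stud 470 [[0.02, 0.0122, 0.073], [0.0204, 0.0158, 0.0739], [0.0468, 0.0247, 0.0853], [0.0584, 0.0296, 0.0923], [0.0585, 0.0302, 0.093]]
stud slope -71.10327063382503
arm top 2249 [[0.0308, 0.0217, 0.0512], [0.0317, 0.0225, 0.0524], [0.0452, 0.0295, 0.0538], [0.0582, 0.0357, 0.058], [0.0586, 0.0365, 0.0583]]
[44.6 29. ] 27.903135299682617 14.707347869873047 0.9816755652427673
```

View pics/w4.png

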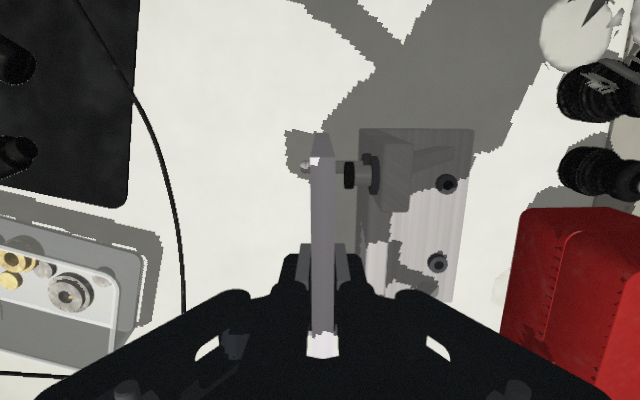

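The stud tip shows through the hole at (302,167), the buffer nose is just ahead at (348,175), and there is no side force. I creep in.

Request:
{"method": "jog_arm", "body": {
  "increments": [
    [[0,0.03,0,0,0,0,-1],[0,0.03,0,0,0,0,-1],[0,0.03,0,0,0,0,-1],[0,0.03,0,0,0,0,-1],[0,0.03,0,0,0,0,-1]]
  ]
}}

```text
time: 7.98
tool_pos: [0.5985, -0.0833, 0.1443]
tcp_rot: [1.933, 2.477, 0.0]
wrist_force: [1.2, -0.5, -3.6]
width: 0.083
grip_force: 58.7
```

Request:
{"method": "jog_arm", "body": {
  "increments": [
    [[0,0.02,0,0,0,0,-1],[0,0.02,0,0,0,0,-1],[0,0,0,0,0,0,-1],[0,0,0,0,0,0,-1],[0,0,0,0,0,0,-1]]
  ]
}}

```text
time: 8.4
tool_pos: [0.5992, -0.0831, 0.1441]
tcp_rot: [-1.932, -2.476, 0.001]
wrist_force: [-1.7, -0.6, -3.4]
width: 0.082
grip_force: 58.6
```

```bash
python3 f.py
```

```text
F tool [-0.43 -1.71  2.94] std [0.35 0.46 0.29] T tool [ 0.289 -0.04   0.024]
t 8.7 tcp [ 0.5993 -0.083   0.1441] units shift [-0.001 -0.    -0.   ] turn [-0.005 -0.001  0.012] F [-1.46 -0.21 -3.22] w 0.085 g 58.61797749996185
```

Request:
{"method": "jog_arm", "body": {
  "increments": [
    [[0,0.03,0,0,0,0,-1],[0,0.03,0,0,0,0,-1],[0,0.03,0,0,0,0,-1],[0,0,0,0,0,0,-1],[0,0,0,0,0,0,-1]]
  ]
}}

```text
time: 9.12
tool_pos: [0.6014, -0.0825, 0.1441]
tcp_rot: [-1.931, -2.476, 0.002]
wrist_force: [-6.1, -2.3, 0.0]
width: 0.087
grip_force: 59.0
```

```bash
python3 f.py
```

```text
F tool [-0.36 -5.75  0.52] std [0.71 0.4  0.52] T tool [ 0.882 -0.097  0.029]
t 9.42 tcp [ 0.6014 -0.0825  0.1441] units shift [-0.     0.    -0.001] turn [-0.02  -0.003  0.013] F [-4.32 -0.94 -0.54] w 0.083 g 58.98598909378052
```

Request:
{"method": "jog_arm", "body": {
  "increments": [
    [[0,0.03,0,0,0,0,-1],[0,0.03,0,0,0,0,-1],[0,0.03,0,0,0,0,-1],[0,0.015,0,0,0,0,-1],[0,0,0,0,0,0,-1]]
  ]
}}

```text
time: 9.83
tool_pos: [0.6035, -0.0819, 0.1439]
tcp_rot: [-1.93, -2.475, 0.005]
wrist_force: [-8.4, -2.8, 1.6]
width: 0.086
grip_force: 59.3
```

```bash
python3 f.py; cat >b.py <<'E'
from h import *
s,im,d=grab('wrist','w5.png'); uv,P=cloud('wrist',d,s); R=Ro.from_rotvec(s['tcp_rot']).as_matrix(); L=(P-s['tool_pos'])@R
def st(nm,k): print(nm,k.sum(),np.percentile(L[k],[0,2,50,98,100],axis=0).round(4).tolist())
st('plate end',(abs(L[:,1])<.01)&(L[:,2]>.035)&(L[:,2]<.115)&(L[:,0]>.05)&(L[:,0]<.062))
pt=(abs(L[:,1])<.01)&(L[:,2]>.026)&(L[:,2]<.036)&(L[:,0]>.03)&(L[:,0]<.07); st('plate top',pt)
print('yaw plate in tool',np.degrees(np.polyfit(L[pt,0],L[pt,1],1)[0]))
at=(abs(L[:,2]-.0538)<.003)&(L[:,1]>.009)&(L[:,1]<.04)&(L[:,0]>.0)&(L[:,0]<.08); st('arm top',at)
xs=np.arange(.034,.057,.002); f=[np.percentile(L[at&(abs(L[:,0]-x)<.001),1],3) for x in xs]; print('front edge',np.round(f,4),'slope deg',np.degrees(np.polyfit(xs,f,1)[0]))
k=(L[:,1]<-.004)&(L[:,1]>-.03)&(abs(L[:,0]-.0435)<.008)&(L[:,2]>.07)&(L[:,2]<.1); st('stud tip',k)
E
python3 b.py
```

```text
F tool [-0.71 -8.62 -1.48] std [0.17 0.28 0.24] T tool [ 1.382 -0.142  0.058]
t 10.13 tcp [ 0.6034 -0.082   0.1439] units shift [ 0.  0. -0.] turn [-0.044 -0.006  0.015] F [-9.12 -2.05  1.75] w 0.085 g 59.27415668964386
plate end 404 [[0.0564, -0.003, 0.035], [0.0565, -0.0027, 0.0358], [0.0566, 0.0011, 0.059], [0.0568, 0.005, 0.1092], [0.0569, 0.0053, 0.1149]]
plate top 1999 [[0.03, -0.0027, 0.0285], [0.0306, -0.0025, 0.0293], [0.0446, 0.0014, 0.0306], [0.0566, 0.0051, 0.0324], [0.0568, 0.0053, 0.036]]
yaw plate in tool 0.267552352548277
arm top 2317 [[0.006, 0.009, 0.0508], [0.0067, 0.0127, 0.0516], [0.0443, 0.0203, 0.0532], [0.058, 0.0267, 0.0562], [0.0585, 0.0272, 0.0568]]
front edge [0.0152 0.0151 0.0152 0.0151 0.0139 0.0131 0.0151 0.0152 0.0152 0.0153
 0.0153 0.0152] slope deg 0.9002149284167864
stud tip 375 [[0.0397, -0.0188, 0.0808], [0.0406, -0.0184, 0.0813], [0.0439, -0.0115, 0.0827], [0.0465, -0.0049, 0.0853], [0.0468, -0.0046, 0.0862]]
```

Measurement and force agree: buffers about 4 mm in, push about 8.3 N, face parallel to the fixture. One more millimetre, and I take out the slight tilt and the vertical drag.

Request:
{"method": "jog_arm", "body": {
  "increments": [
    [[0,0.015,-0.01,-0.02,0,0,-1],[0,0.015,-0.01,-0.025,0,0,-1],[0,0,0,0,0,0,-1],[0,0,0,0,0,0,-1],[0,0,0,0,0,0,-1]]
  ]
}}

```text
time: 10.6
tool_pos: [0.6037, -0.0819, 0.1439]
tcp_rot: [-1.931, -2.476, 0.001]
wrist_force: [-8.8, -4.1, 0.1]
width: 0.085
grip_force: 59.1
```

```bash
python3 f.py;python3 b.py
```

```text
F tool [-1.34 -9.21 -0.05] std [0.29 0.51 0.44] T tool [ 1.51  -0.24   0.051]
t 10.9 tcp [ 0.6037 -0.0819  0.1439] units shift [-0.    -0.001  0.002] turn [-0.013 -0.008  0.015] F [-8.85 -3.94 -0.48] w 0.086 g 59.12654221057892
plate end 394 [[0.0563, -0.003, 0.035], [0.0564, -0.0027, 0.0359], [0.0566, 0.0011, 0.0594], [0.0568, 0.005, 0.1097], [0.0569, 0.0053, 0.115]]
plate top 1998 [[0.03, -0.0027, 0.0287], [0.0307, -0.0025, 0.0294], [0.0447, 0.0014, 0.0306], [0.0566, 0.0051, 0.0325], [0.0568, 0.0053, 0.0359]]
yaw plate in tool 0.3516940902290861
arm top 2333 [[0.0061, 0.009, 0.0508], [0.0067, 0.0121, 0.0517], [0.0443, 0.0198, 0.0533], [0.0579, 0.0262, 0.0564], [0.0584, 0.0269, 0.0568]]
front edge [0.0148 0.0148 0.0148 0.0134 0.0128 0.0123 0.0126 0.0148 0.0149 0.0148
 0.0149 0.0148] slope deg 1.396538702881407
stud tip 392 [[0.0398, -0.0192, 0.0805], [0.0406, -0.019, 0.0811], [0.0438, -0.0118, 0.0827], [0.0465, -0.005, 0.0854], [0.0468, -0.0046, 0.0861]]
```

Request:
{"method": "jog_arm", "body": {
  "increments": [
    [[-0.01,0.015,0,-0.01,0,0,-1],[0,0.012,0,0,0,0,-1],[0,0,0,0,0,0,-1],[0,0,0,0,0,0,-1],[0,0,0,0,0,0,-1]]
  ]
}}

```text
time: 11.37
tool_pos: [0.6043, -0.0818, 0.1439]
tcp_rot: [-1.931, -2.476, 0.0]
wrist_force: [-9.8, -2.2, 0.5]
width: 0.083
grip_force: 59.3
```

```bash
python3 f.py;python3 b.py | grep -E "front|plate top|tip"
```

```text
F tool [ -0.52 -10.34  -0.74] std [0.68 0.43 0.19] T tool [ 1.66  -0.13   0.072]
t 11.67 tcp [ 0.6043 -0.0818  0.1439] units shift [0.001 0.    0.   ] turn [-0.01  -0.013  0.015] F [-9.58 -2.68  1.14] w 0.085 g 59.268402457237244
plate top 1989 [[0.03, -0.0027, 0.0287], [0.0306, -0.0025, 0.0294], [0.0446, 0.0014, 0.0306], [0.0566, 0.0051, 0.0326], [0.0568, 0.0053, 0.036]]
front edge [0.0141 0.0141 0.0142 0.0142 0.0135 0.0126 0.0141 0.0142 0.0143 0.0143
stud tip 406 [[0.0399, -0.0197, 0.0803], [0.0406, -0.0194, 0.0809], [0.0438, -0.0119, 0.0827], [0.0465, -0.0048, 0.0854], [0.0469, -0.0046, 0.0867]]
```

View pics/w5.png

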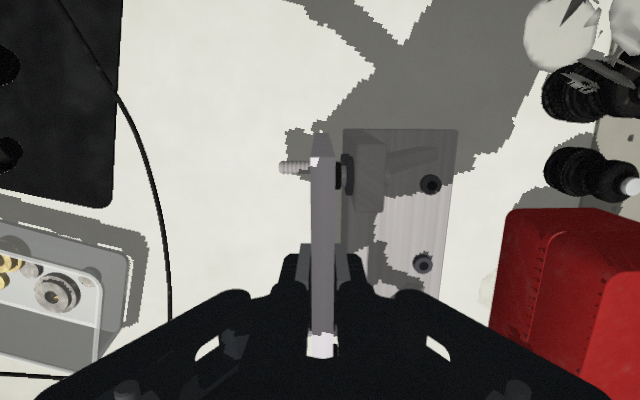

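The stud sticks out through the hole at (280–310,167) and the plate is upright against the buffer at (345,172). The push is about 10 N, hole_mid is about 12.9 mm off the face (buffers about 5 mm in), and the stud is centred in the hole. I hand in.

```bash
python3 -c "
from h import *
print(bot.finish_job())"
```

```text
the job is handed in; nothing more can be done
None
```

The job is handed in: the cover plate is held upright on both studs and pressed against both buffers with about 10 N. The buffers are about 5 mm in by my measurements (the −y side is inferred from force and squareness), and the blanks and knobs were not touched.

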